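Stand the instrument cassette in the drying dock and start it

ROBOT

A 7-joint arm with a two-finger parallel gripper is mounted at the origin on the work surface. World frame = base frame: x ahead of the robot, y to its left, z up, the work surface at z = 0. Lengths are in m, angles in rad, forces in N, time in s.
With the tool pointing down it reaches from about 0.425 to 0.875 m from the base axis. Payload 4.7 kg.
Tool frame: the origin (TCP) lies midway between the tips of the shut fingers; the grasp point (between the pads) lies 19 mm behind it; z points along the fingers, y is the line along which they close (so a half turn about z gives the same grasp; the last joint's range is limited). The gripper opens to 87 mm and grips with 3 to 60 N. Pads are 19 mm wide; open, the fingers measure 117 mm over their backs; the gripper's body (75 mm by 190 mm) begins 51 mm behind the grasp point.
Start: joints at [1.212, 0.321, -0.07, 1.45, 0.023, 1.371, -0.057], TCP at [0.237, -0.605, 0.223] pointing down, gripper open.
Joint ranges: [-2.86, 2.86], [-0.3, 2.09], [-1.38, 1.24], [0.06, 2.45], [-1.56, 4.7], [0.09, 2.05], [-2.69, 2.69]. Speed limits (rad/s): [2.57, 2.57, 3.14, 3.14, 3.14, 3.14, 3.14].

INTERFACE

Orientations are given as a rotation vector (axis times angle).
In Python, from workcell import sense, read_camera, camera_info, sign_off, look_for, tip_of gives the robot as it stands. The module is installed in compiled form; this text tells all that it offers.
- The arm moves only by the tool apply_moves, never from a script. Its argument "commands" is a list that holds one entry, the list of rows, each a list of 7 numbers: the turn, a rotation vector about the tool's x, y, z in rad, then the shift along the tool's x, y, z in mm, then the closure, from -1 (fully open) to 1 (shut). In form: [[[ax, ay, az, dx, dy, dz, jaw], ...]]. A call has 1 to 12 rows; each row is the pose to reach, as a shift and turn from the pose commanded when the call began, along the tool's axes at that moment; what a row does not reach only later rows make up. A row lasts 1/10 s, in which the tool goes at most 50 mm and 8.59 degrees, less where a joint would pass 70% of its speed; a pose out of reach is approached as far as the arm can. A call with a gripper value outside its range is refused whole. The fingers move at their own pace and stop on an object; "squeeze" is the grip in N (left out, the last holds). Time passes only in rows, so rows that repeat a pose let the fingers close. It gives the time, the measured TCP pose, the force, the opening and the grip force at its end, in the units of the state.
- sense(): the state, without advancing time (a new reading comes with each control period).
- read_camera(name): name is "side" or "top" or "wrist"; returns the picture (384x512x3 uint8, red, green, blue); there is no depth.
- camera_info(name): a dict with "fx", "fy", "cx", "cy" (pixels), "rvec" (rotation vector, rad) and "tvec" (3), from world to camera coordinates, as OpenCV has them; the wrist camera has in their place "tool_from_camera" (4x4, takes a point from camera to tool coordinates, whose origin is the TCP and whose axes are the flange's). Camera axes: x right, y down, z forward; pixel columns grow to the right and rows downward; lengths in m; the calibration is good to about 2 mm. A picture is of the moment at which its call begins: read the wrist's pose just before it. camera_info takes no time and is no camera call.
- sign_off(): hands the job in; it is judged then, once.
Trained networks look in the newest picture that a camera, given by its name, has taken for a name from the list of things; names that differ only in an ending like _2 or _b are one class to them, and where a whole thing is asked for, a point or a joint stands for the part that bears it (a point fixed in the world has none). Each returns a list of dicts, best first, with "confidence" (0 to 1); they miss things now and then, are a little off and sometimes report something else, mostly with a low value. They report only what shows in the picture. A call takes as long as a camera call. They do not tell look-alikes from the thing itself.
- look_for(camera, query): "at" ([x, y, z] in m, in world coordinates, good to about 4 mm: the middle of the surface that is visible of it).
- tip_of(camera, query): "at" ([x, y, z] in m, in world coordinates, good to about 4 mm: a listed point, or the origin of a listed thing).
The state is a dict: "t": time; "joint_pos": joint angles; "qd": joint speeds; "tau": joint torques, N m; "tcp_pos": TCP position; "eef_rot": TCP orientation; "contact_force": force on the tool from outside, world axes, zero at the start; "ft_torque": the same for the moment, N m; "finger_gap": finger opening in m; "grip_force": force on a finger pad.
Only numpy, scipy, OpenCV 4.12 (cv2) and the standard library are available. Lean on these libraries where they do the work, as an engineer would, in place of code of your own. Each camera call takes 0.05 s, during which the arm holds its last target. There are 200 camera calls.

TASK

Take the steel instrument cassette off the sloping draining stand and stand it upright in the slot of the white drying dock, fully down, without dropping it. Once it is in and let go, start the dock with its dial: press the dial in, turn it clockwise (seen from above) as far as it goes, and let it spring back up. Leave the other things on the counter where they are.

Things in the scene. Friction and masses are not known exactly. Their poses are not given: they have to be found in the camera images.
- cassette: Instrument cassette: flat perforated steel case, 14 mm thick (own x), 100 mm wide (own y), 90 mm tall (own z), about 160 g. Origin: centre of its bottom face; own z runs up to its top edge. At the start it leans 30 degrees from vertical on the draining stand, top edge towards the robot. In the slot it stands bottom face down; either broad face may face the robot.
- stand: Draining stand, fixed, steel: base plate 120 x 130 x 8 mm (x, y, z), origin under its centre. A ledge tilted 30 degrees, middle at (12, 0, 30) mm, carries the cassette's bottom face; two props 8 mm wide at y = -44 and +44 mm carry its under side up to 63 mm from the bottom edge. Between them (80 mm) both broad faces of the cassette are free.
- dock: Drying dock, fixed: white plastic housing 120 x 280 x 47 mm (x, y, z), origin under its centre. Its flat deck at z = 47 mm has one slot towards +y and the dial towards -y.
- slot_mouth (a point): Centre of the slot's mouth, on the dock's deck at (0, 65, 47) mm of the dock; axes as the dock's. The slot is 18 mm wide (x), 108 mm long (y) and 32 mm deep (floor 15 mm above the counter), with a 3 mm bevel at the mouth.
- dial_grip (a point): Grip point of the dial, on its vertical axis at (0, -85) mm of the dock, 92 mm above the counter when up. The dial is black: a 52 mm disc (top 66 mm above the counter) with an upright bar on it, 46 mm long (own x), 12 mm thick (own y), 36 mm tall, its top 10 mm above this point. The point moves and turns with the dial.
- dial_press (a joint): How far the dial is pressed in: 0 (up) to 0.006 m (fully in); a spring of 3 to 8 N pushes it back up.
- dial_turn (a joint): How far the dial is turned clockwise seen from above: 0 (start; the bar lies along the dock's x) to 1.2 rad (stop). Unless pressed in by at least 4 mm it is blocked at about 0.2 rad; once past about 0.85 rad and let go, it springs up and is locked there.
- jar: Bystander: amber jar with white cap, 52 mm diameter, 75 mm tall; origin under its centre.
- cup: Bystander: steel cup, 64 mm diameter, 55 mm tall; origin under its centre.
- carton: Bystander: plain white carton 60 x 90 x 50 mm; origin under its centre.
Things that resemble listed ones, but are neither listed nor needed, are in the scene too. There is more than one size of the cassette; the one meant has the size given above.

How it is judged:
On the way, in this order (a step that is already met when the one before it is completed fails the run):
1. the cassette stands fully down in the slot and is let go (z of cassette in the frame of dock below 0.02 m and x of cassette in the frame of dock between -0.006 and 0.006 m and y of cassette in the frame of dock between 0.055 and 0.075 m and angle between cassette's own z axis and vertical below 0.2 rad and contact force between the fingers and cassette below 0.3 N and linear speed of cassette below 0.03 m/s), for 0.2 s.
2. the dial is pressed in before it is turned (value of joint dial_press above 0.0035 m and value of joint dial_turn below 0.8 rad), for 0.02 s.
3. the dial is turned clockwise to its stop (value of joint dial_turn above 1 rad), for 0.1 s.
At the end, for the whole second after the job is handed in: The cassette stands at rest in the slot, its bottom within 5 mm of the slot's floor, within 6 mm across and 10 mm along of the slot's centre, and within 0.2 rad of upright; the dial is turned past 1.0 rad and has sprung back up (pressed in less than 2 mm) (z of cassette in the frame of dock below 0.02 m and x of cassette in the frame of dock between -0.006 and 0.006 m and y of cassette in the frame of dock between 0.055 and 0.075 m and angle between cassette's own z axis and vertical below 0.2 rad and linear speed of cassette below 0.03 m/s and value of joint dial_turn above 1 rad and value of joint dial_press below 0.002 m); the robot touches nothing.
It fails at once if the cassette is dropped (falls freely by more than about 30 mm) (linear speed of cassette above 0.75 m/s and contact force between the fingers and cassette below 0.1 N).
It fails at once if another thing on the counter is moved by more than 25 mm (distance of any of jar, cup, carton from where it was at the start of the episode above 0.025 m).
It also fails if it takes over 69 s, if anything falls off the work surface, if the arm or the gripper's body presses on something with over 40 N, if the wrist force passes 120 N, or if a joint passes its speed limit or range.

## Working session

There is one attempt and no reset: what is moved stays moved. The work goes in short steps, Python scripts to look and compute and a tool call to move; the robot and the scene stay as the last step left them, time stands still between calls to the robot, and variables do not carry over. Pictures are saved under pics/ and viewed, at most 10 in all, crops included, and the job is handed in when it is done.

Besides the shell and the picture viewer there is one more tool, called after "Call:" as name(argument=value, ...), one argument or row to a line, values as JSON. apply_moves: Moves the arm, as the interface text tells. Its arguments: {"type":"object","properties":{"commands":{"type":"array","items":{"type":"array","items":{"type":"array","items":{"type":"number"}}}},"squeeze":{"type":"number"}},"required":["commands"]}

```bash
mkdir -p pics
python3 - <<'E'
from workcell import *
import cv2,numpy as np
s=sense();print(s['t'],s['tcp_pos'],s['eef_rot'],s['finger_gap'])
for c in ['side','top']:
    im=read_camera(c);cv2.imwrite(f'pics/{c}0.png',im[:,:,::-1])
    ci=camera_info(c);print(c,{k:np.round(v,3).tolist() for k,v in ci.items()})
    for q in ['cassette','stand','dock','slot_mouth','dial_grip']:
        for f in (look_for,tip_of):
            try:print(c,q,f.__name__,[(np.round(d['at'],3).tolist(),round(d['confidence'],2)) for d in f(c,q)])
            except Exception as e:print(c,q,f.__name__,e)
print(camera_info('wrist'))
E
```

```text
0.0 [ 0.2364457  -0.60487422  0.22145983] [-3.08534963e+00 -5.81811989e-01  7.45323914e-04] 0.08684693175726681
side {'fx': 464.835, 'fy': 464.835, 'cx': 254.582, 'cy': 189.993, 'rvec': [0.135, -2.851, 1.273], 'tvec': [0.549, 0.102, 0.958]}
side cassette call [([0.719, 0.298, 0.017], 0.89), ([0.374, 0.165, 0.023], 0.72), ([0.547, 0.248, 0.082], 0.58)]
side cassette call [([0.706, 0.267, 0.008], 0.86), ([0.318, 0.136, 0.012], 0.73), ([0.57, 0.238, 0.029], 0.72)]
side stand call [([0.574, 0.268, 0.005], 0.65), ([0.592, -0.289, 0.076], 0.53)]
side stand call [([0.56, 0.241, -0.004], 0.88)]
side dock call [([0.589, -0.168, 0.048], 0.72)]
side dock call [([0.589, -0.206, 0.002], 0.67), ([0.564, 0.243, -0.002], 0.15)]
side slot_mouth call [([0.57, 0.27, 0.005], 0.74), ([0.595, -0.168, 0.048], 0.63)]
side slot_mouth call []
side dial_grip call [([0.595, -0.289, 0.073], 0.74)]
side dial_grip call [([0.588, -0.293, 0.088], 0.63), ([0.572, 0.24, 0.03], 0.57)]
top {'fx': 401.765, 'fy': 401.765, 'cx': 253.892, 'cy': 192.617, 'rvec': [2.181, -2.037, 0.21], 'tvec': [-0.039, 0.56, 0.998]}
top casse
[... 343 characters left out ...]
8], 0.66)]
top dock call [([0.587, -0.207, 0.002], 0.84)]
top slot_mouth call [([0.592, -0.206, 0.049], 0.67)]
top slot_mouth call []
top dial_grip call [([0.588, -0.283, 0.068], 0.89)]
top dial_grip call [([0.591, -0.29, 0.095], 0.76)]
{'fx': 282.3075453921422, 'fy': 282.3075453921422, 'cx': 257.1109359826628, 'cy': 184.35457846219188, 'tool_from_camera': array([[-2.93690846e-04, -9.53408437e-01, -3.01682394e-01,
         8.26483271e-02],
       [ 9.99999890e-01, -1.69475103e-04, -4.37916906e-04,
         9.42345802e-04],
       [ 3.66386018e-04, -3.01682489e-01,  9.53408381e-01,
        -1.61205167e-01],
       [ 0.00000000e+00,  0.00000000e+00,  0.00000000e+00,
         1.00000000e+00]])}
```

View pics/side0.png

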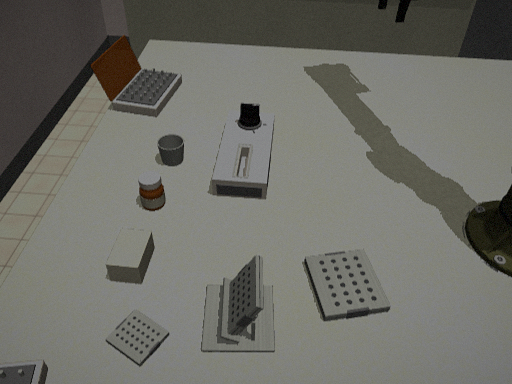

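View pics/top0.png

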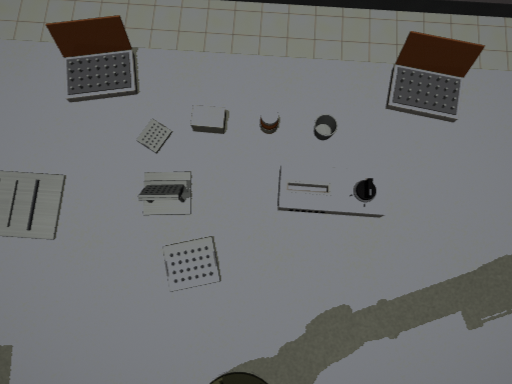

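The side picture shows the dock with its slot at about (243,160) and the dial at (250,115). The cassette leans on the stand at about (245,295). The loose plates at (345,285) and (138,337) are look-alikes. In the top picture the dock is at (332,190) and the stand at (167,193). I'll go above the dock first, to measure it closely with the wrist camera.

Call:
apply_moves(
  commands=[
    [[0,0,-1.198,474,-249,41,-1],[0,0,-1.198,474,-249,41,-1],[0,0,-1.198,474,-249,41,-1],[0,0,-1.198,474,-249,41,-1],[0,0,-1.198,474,-249,41,-1],[0,0,-1.198,474,-249,41,-1],[0,0,-1.198,474,-249,41,-1],[0,0,-1.198,474,-249,41,-1],[0,0,-1.198,474,-249,41,-1],[0,0,-1.198,474,-249,41,-1],[0,0,-1.198,474,-249,41,-1],[0,0,-1.198,474,-249,41,-1]],
  ],
)

```text
t: 2.3
tcp_pos: [0.5908, -0.1929, 0.1813]
eef_rot: [-2.209, -2.231, -0.007]
contact_force: [-0.4, 0.5, 1.1]
finger_gap: 0.0871
grip_force: 0.0
```

```bash
cat > h.py <<'E'
from workcell import *
import cv2,numpy as np
from scipy.spatial.transform import Rotation as Ro
def pose(): 
    s=sense(); return np.array(s['tcp_pos']),Ro.from_rotvec(s['eef_rot'])
def wcam(p,R):
    ci=camera_info('wrist');T=np.eye(4);T[:3,:3]=R.as_matrix();T[:3,3]=p
    K=np.array([[ci['fx'],0,ci['cx']],[0,ci['fy'],ci['cy']],[0,0,1]])
    return K,T@ci['tool_from_camera']
def proj(K,T,X):
    c=(np.atleast_2d(X)-T[:3,3])@T[:3,:3]; u=c@K.T; return u[:,:2]/u[:,2:]
def back(K,T,uv,z):
    d=np.c_[np.atleast_2d(uv),np.ones(len(np.atleast_2d(uv)))]@np.linalg.inv(K).T@T[:3,:3].T
    return T[:3,3]+d*((z-T[2,3])/d[:,2:])
def rel(pt,Rt):
    p,R=pose(); return np.round((R.inv()*Rt).as_rotvec(),4),np.round(R.inv().apply(pt-p)*1000,1)
E
cat > w.py <<'E'
from h import *
import sys
p,R=pose();im=read_camera('wrist');np.savez(sys.argv[1]+'.npz',p=p,R=R.as_rotvec(),im=im)
cv2.imwrite(f'pics/{sys.argv[1]}.png',cv2.resize(im[:,:,::-1],(800,600),interpolation=cv2.INTER_CUBIC))
print(sense()['t'],p,R.as_rotvec(),np.round(sense()['joint_pos'],2))
for q in sys.argv[2:]:
    for f in (look_for,tip_of): print(q,[(np.round(d['at'],4).tolist(),round(d['confidence'],2)) for d in f('wrist',q)])
E
python3 w.py dock1 dock dial_grip slot_mouth
```

```text
2.35 [ 0.59083613 -0.19294103  0.18126697] [-2.20866322 -2.23149943 -0.00711333] [ 0.69  0.32 -0.5   1.57  0.16  1.29  0.17]
dock [([0.5939, -0.2764, 0.0665], 0.73), ([0.5895, -0.1712, 0.0498], 0.61)]
dock [([0.59, -0.2071, 0.0011], 0.61)]
dial_grip []
dial_grip [([0.5889, -0.2938, 0.0921], 0.55)]
slot_mouth [([0.5888, -0.1689, 0.0473], 0.69)]
slot_mouth [([0.5909, -0.144, 0.0488], 0.69)]
```

View pics/dock1.png

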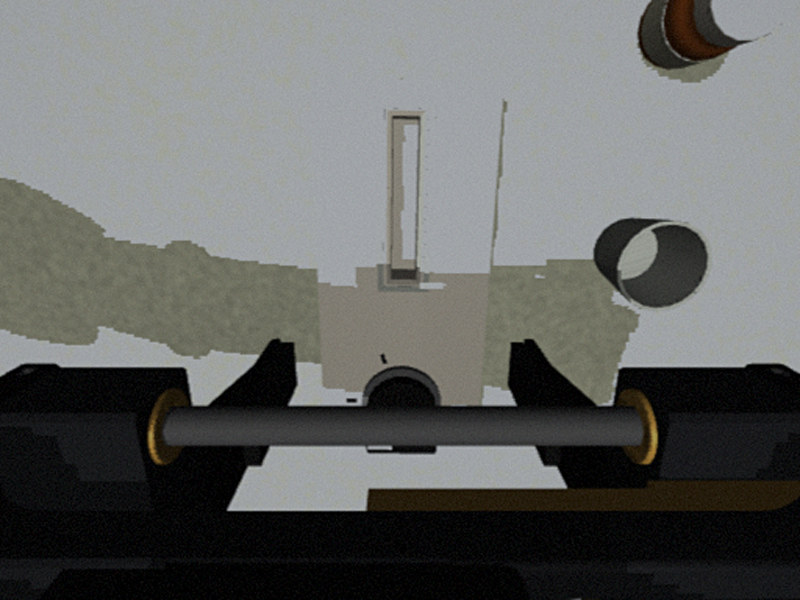

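The picture shows the slot mouth from about (385,110) to (425,290), nearly vertical in the image. The dial bar is at about (400,400), partly hidden by the gripper, and the cup is at (660,265). I'll fit the dock's edges next.

```bash
cat > fitdock.py <<'E'
from h import *
d=np.load('dock1.npz');K,T=wcam(d['p'],Ro.from_rotvec(d['R']));im=d['im']
g=cv2.cvtColor(im,cv2.COLOR_RGB2GRAY)
pts=np.array([(387,112),(423,112),(392,118),(420,118),(392,270),(419,270),(380,289),(428,289)])*.64
print(np.round(back(K,T,pts,.047),4))
e=np.array([(503,105),(490,265),(320,280),(323,385),(488,280),(482,400)])*.64
print('edge deck',np.round(back(K,T,e,.047),4)); print('edge ctr',np.round(back(K,T,e,0.),4))
x0,y0,w,h=190,50,150,220
crop=cv2.resize(cv2.createCLAHE(4,(4,4)).apply(g)[y0:y0+h,x0:x0+w],None,fx=2.7,fy=2.7,interpolation=cv2.INTER_CUBIC)
def draw(img,cx,cy,yaw,col):
    c,s=np.cos(yaw),np.sin(yaw)
    def q(x,y,z): return np.c_[cx+c*np.array(x)-s*np.array(y),cy+s*np.array(x)+c*np.array(y),np.full(len(x),z)]
    for a,b,oy,z in ((9,54,65,.047),(12,57,65,.047),(60,140,0,.047)):
        P=q(np.array([-a,a,a,-a])/1e3,(oy+np.array([-b,-b,b,b]))/1e3,z)
        u=(proj(K,T,P)-[x0,y0])*2.7;cv2.polylines(img,[u.round().astype(int)],True,col,1)
o=cv2.cvtColor(crop,cv2.COLOR_GRAY2BGR);o2=o.copy();draw(o2,.589,-.207,0,(0,0,255))
cv2.imwrite('pics/fit.png',np.hstack([o,o2])[:600,:]);print(o.shape)
E
python3 fitdock.py
```

```text
[[ 0.5805 -0.0884  0.047 ]
 [ 0.603  -0.0882  0.047 ]
 [ 0.5836 -0.0919  0.047 ]
 [ 0.6012 -0.0917  0.047 ]
 [ 0.5839 -0.1904  0.047 ]
 [ 0.6027 -0.1903  0.047 ]
 [ 0.5755 -0.2043  0.047 ]
 [ 0.6093 -0.204   0.047 ]]
edge deck [[ 0.6526 -0.0836  0.047 ]
 [ 0.6517 -0.1862  0.047 ]
 [ 0.5337 -0.1981  0.047 ]
 [ 0.5322 -0.2806  0.047 ]
 [ 0.651  -0.197   0.047 ]
 [ 0.653  -0.2924  0.047 ]]
edge ctr [[ 0.6627 -0.0792 -0.    ]
 [ 0.6616 -0.1981  0.    ]
 [ 0.5249 -0.2119  0.    ]
 [ 0.5232 -0.3075  0.    ]
 [ 0.6609 -0.2107  0.    ]
 [ 0.6631 -0.3212  0.    ]]
(594, 405, 3)
```

View pics/fit.png

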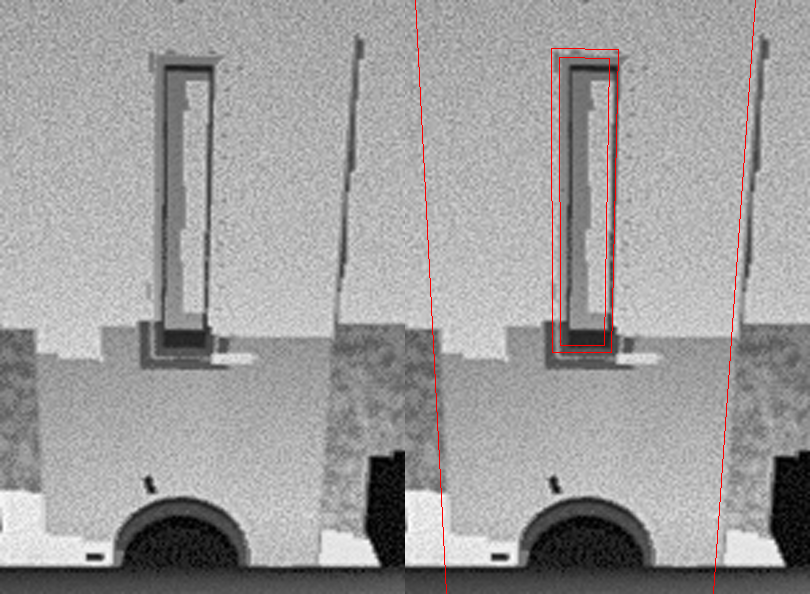

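The fit gives a dock yaw of about 0, with the slot centre at about (0.5915, -0.1435). Next I'll look at the stand from above.

Call:
apply_moves(
  commands=[
    [[0,0,0,383,-30,-20,-1],[0,0,0,383,-30,-20,-1],[0,0,0,383,-30,-20,-1],[0,0,0,383,-30,-20,-1],[0,0,0,383,-30,-20,-1],[0,0,0,383,-30,-20,-1],[0,0,0,383,-30,-20,-1],[0,0,0,383,-30,-20,-1],[0,0,0,383,-30,-20,-1],[0,0,0,383,-30,-20,-1],[0,0,0,383,-30,-20,-1]],
  ],
)

```text
t: 3.75
tcp_pos: [0.5581, 0.1797, 0.2013]
eef_rot: [2.224, 2.217, -0.002]
contact_force: [-0.3, -0.7, -0.3]
finger_gap: 0.0868
grip_force: 0.0
```

```bash
python3 w.py cas1 cassette stand
```

```text
3.8 [0.55807266 0.1796945  0.20133465] [ 2.22423265e+00  2.21713260e+00 -1.60364445e-03] [ 0.25  0.27 -0.72  1.62  0.18  1.32 -0.5 ]
cassette [([0.5413, 0.2415, 0.0909], 0.85), ([0.7215, 0.2961, 0.0159], 0.85), ([0.3842, 0.1555, 0.0208], 0.61)]
cassette [([0.703, 0.2627, 0.0069], 0.83), ([0.5696, 0.2387, 0.0315], 0.69), ([0.3166, 0.1308, 0.0087], 0.58)]
stand [([0.591, 0.2541, 0.0093], 0.91)]
stand []
```

View pics/cas1.png

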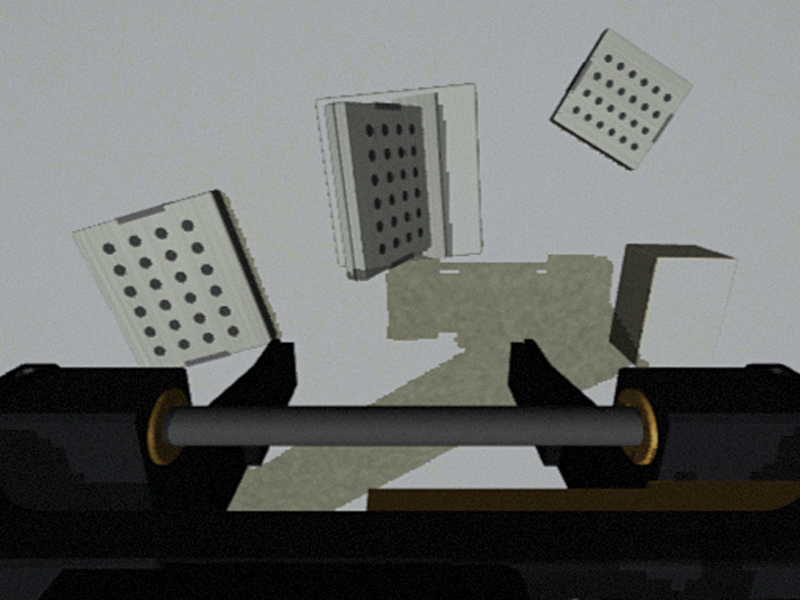

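The leaning cassette is at about (385,190), on a stand whose plate corners are (317,100), (476,84), (483,252) and (338,268). The plate is yawed slightly in the image. The loose look-alikes are at (180,280) and (620,100). I'll fit the stand and cassette pose.

```bash
cat > fitcas.py <<'E'
from h import *
d=np.load('cas1.npz');K,T=wcam(d['p'],Ro.from_rotvec(d['R']));im=d['im']
c=back(K,T,np.array([(317,100),(476,84),(483,252),(338,268)])*.64,.008)
print(np.round(c,4)); print('sides',np.round(np.linalg.norm(c-np.roll(c,-1,0),axis=1),4),'ctr',np.round(c.mean(0),4))
e=[c[1]-c[0],c[2]-c[3]];print('yaw x',[round(np.arctan2(v[1],v[0]),3) for v in e])
e=[c[0]-c[3],c[1]-c[2]];print('yaw y',[round(np.arctan2(-v[0],v[1]),3) for v in e])
def box(cx,cy,yaw):
    R=Ro.from_euler('ZY',[yaw,-np.pi/6]);o=np.array([cx,cy,0])+Ro.from_euler('Z',yaw).apply([.012,0,.030])
    P=np.array([[x,y,z] for z in (0,.09) for x,y in ((-.007,-.05),(.007,-.05),(.007,.05),(-.007,.05))])
    return o,R,o+R.apply(P)
if __name__=='__main__':
    g=cv2.createCLAHE(3,(4,4)).apply(cv2.cvtColor(im,cv2.COLOR_RGB2GRAY));x0,y0,w,h=190,45,130,145;f=4
    o=cv2.cvtColor(cv2.resize(g[y0:y0+h,x0:x0+w],None,fx=f,fy=f,interpolation=cv2.INTER_CUBIC),cv2.COLOR_GRAY2BGR)
    import sys;cx,cy,yaw=map(float,sys.argv[1:4])
    for P,col in ((box(cx,cy,yaw)[2][4:],(0,0,255)),(box(cx,cy,yaw)[2][[1,2,6,5]],(0,200,0)),(np.array([cx,cy,.008])+Ro.from_euler('Z',yaw).apply(np.array([[-.06,-.065,0],[.06,-.065,0],[.06,.065,0],[-.06,.065,0]])),(255,0,0))):
        cv2.polylines(o,[((proj(K,T,P)-[x0,y0]+.5)*f).round().astype(int)],True,col,1)
    cv2.imwrite('pics/fit2.png',o)
E
python3 fitcas.py .561 .239 .09
```

```text
[[0.4952 0.2963 0.008 ]
 [0.6128 0.3067 0.008 ]
 [0.6245 0.1804 0.008 ]
 [0.5047 0.1672 0.008 ]]
sides [0.118  0.1269 0.1205 0.1294] ctr [0.5593 0.2376 0.008 ]
yaw x [np.float64(0.089), np.float64(0.109)]
yaw y [np.float64(0.073), np.float64(0.093)]
```

View pics/fit2.png

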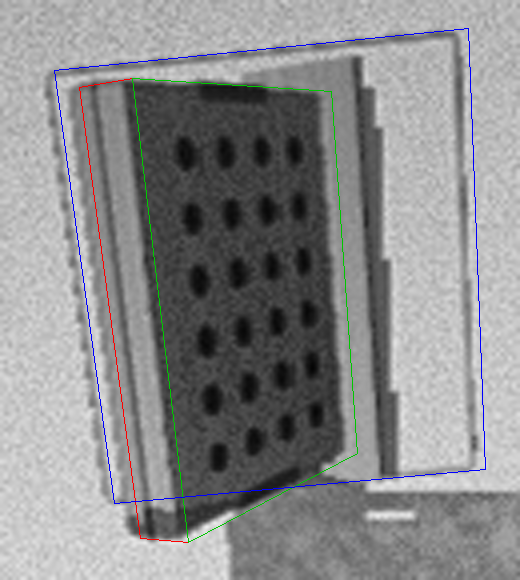

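The model overlay matches the cassette within 1–2 mm, and the size is right. Now I'll work out the pre-grasp.

```bash
python3 - <<'E' | tail -4
from fitcas import *
o,R,_=box(.560,.239,.09)
Rt=R*Ro.from_matrix([[0,1,0],[1,0,0],[0,0,-1]])
for z in (.14,.05): print(z,np.round(o+R.apply([0,0,z]),4),*rel(o+R.apply([0,0,z]),Rt))
print(Rt.as_rotvec())
E
```

```text
yaw y [np.float64(0.073), np.float64(0.093)]
0.14 [0.5022 0.2338 0.1512] [-0.5233  0.0246 -0.09  ] [ 52.9 -55.7  50.2]
0.05 [0.5471 0.2378 0.0733] [-0.5233  0.0246 -0.09  ] [ 57.1 -10.9 128.1]
[1.84671169 2.02087046 0.54149061]
```

Call:
apply_moves(
  commands=[
    [[-0.523,0.025,-0.09,53,-56,0,-1],[-0.523,0.025,-0.09,53,-56,0,-1],[-0.523,0.025,-0.09,53,-56,0,-1],[-0.523,0.025,-0.09,53,-56,0,-1],[-0.523,0.025,-0.09,53,-56,0,-1],[-0.523,0.025,-0.09,53,-56,50,-0.2],[-0.523,0.025,-0.09,53,-56,50,-0.2],[-0.523,0.025,-0.09,53,-56,50,-0.2],[-0.523,0.025,-0.09,53,-56,50,-0.2],[-0.523,0.025,-0.09,53,-56,50,-0.2]],
  ],
)

```text
t: 5.0
tcp_pos: [0.503, 0.2359, 0.1537]
eef_rot: [1.845, 2.022, 0.546]
contact_force: [-0.8, -0.7, 0.5]
finger_gap: 0.0567
grip_force: 0.0
```

```bash
cat > pre.py <<'E'
from fitcas import *
o,R,_=box(.560,.239,.09)
Rt=R*Ro.from_matrix([[0,1,0],[1,0,0],[0,0,-1]])
print('R',*rel(o+R.apply([0,0,.05]),Rt),np.round(sense()['joint_pos'],2),sense()['finger_gap'])
E
python3 pre.py|tail -1;python3 w.py pre1 cassette
```

```text
R [ 0.0022 -0.003   0.0005] [-2.3 -2.3 91.6] [ 0.29 -0.18 -0.87  2.18  0.19  0.63 -0.64] 0.0567202540521644
5.05 [0.50304386 0.23590128 0.15371021] [1.84517178 2.02177216 0.5464239 ] [ 0.29 -0.18 -0.87  2.18  0.19  0.63 -0.64]
cassette [([0.3902, 0.2058, 0.0178], 0.98), ([0.5229, 0.2468, 0.1089], 0.75), ([0.7131, 0.2937, 0.0151], 0.59)]
cassette [([0.5698, 0.2385, 0.0316], 0.77), ([0.7024, 0.2643, 0.01], 0.7)]
```

View pics/pre1.png

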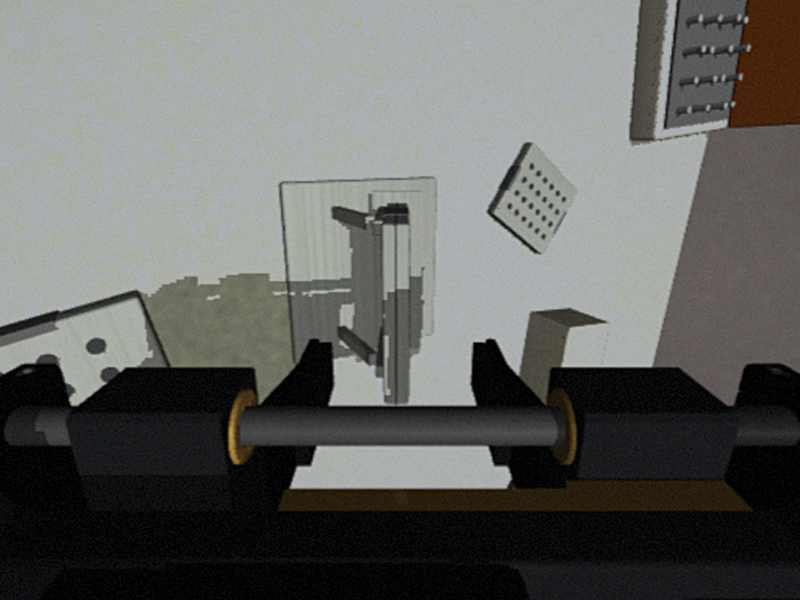

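The cassette's top edge is a vertical strip at (397,300). It is centred between the fingertips at (331,345) and (475,345), with the props to its left. Now I'll go down over it and close.

Call:
apply_moves(
  commands=[
    [[0,0,0,-2,-2,30,-0.2],[0,0,0,-2,-2,60,-0.2],[0,0,0,-2,-2,91,-0.2],[0,0,0,-2,-2,91,-0.2],[0,0,0,-2,-2,91,-0.2],[0,0,0,-2,-2,91,0.2],[0,0,0,-2,-2,91,0.5],[0,0,0,-2,-2,91,1],[0,0,0,-2,-2,91,1],[0,0,0,-2,-2,91,1],[0,0,0,-2,-2,91,1],[0,0,0,-2,-2,91,1]],
  ],
  squeeze=30,
)

```text
t: 6.35
tcp_pos: [0.5462, 0.2374, 0.0727]
eef_rot: [1.844, 2.022, 0.545]
contact_force: [0.0, -0.6, 4.9]
finger_gap: 0.0137
grip_force: 30.0
```

```bash
python3 pre.py|tail -1
```

```text
R [ 0.0018 -0.0018  0.0015] [ 0.4  1.  -0.1] [ 0.35  0.14 -0.99  2.17  0.76  0.54 -1.1 ] 0.013741588907837993
```

Call:
apply_moves(
  commands=[
    [[0,0,0,0,0,-15,1],[0,0,0,0,0,-40,1],[0,0,0,0,0,-70,1],[0,0,0,0,0,-100,1],[0,0,0,0,0,-130,1],[0,0,0,0,0,-150,1],[0,0,0,0,0,-150,1],[0,0,0,0,0,-150,1],[0,0,0,0,0,-150,1]],
  ],
)

```text
t: 7.25
tcp_pos: [0.4696, 0.2306, 0.2005]
eef_rot: [1.845, 2.026, 0.541]
contact_force: [0.4, -1.2, -1.0]
finger_gap: 0.0137
grip_force: 30.0
```

Run:
```python
from h import *
Rt=Ro.from_matrix(np.array([[0,1,0],[1,0,0],[0,0,-1]]))
print(*rel(np.array([.57,.05,.20]),Rt),sense()['joint_pos'],sense()['finger_gap'])
```

```text
[ 0.521  -0.0248  0.0914] [-189.2   71.8   41.7] [ 0.01663769 -0.30038721 -0.61375108  2.1788194   0.1162657   0.75531881
 -0.58859112] 0.013716262747213962
```

Joint 2 is at its limit, so I'm moving outward now and uprighting the cassette on the way.

Call:
apply_moves(
  commands=[
    [[0.26,-0.012,0.045,-20,90,25,1],[0.26,-0.012,0.045,-20,90,25,1],[0.521,-0.025,0.091,-189,72,42,1],[0.521,-0.025,0.091,-189,72,42,1],[0.521,-0.025,0.091,-189,72,42,1],[0.521,-0.025,0.091,-189,72,42,1],[0.521,-0.025,0.091,-189,72,42,1],[0.521,-0.025,0.091,-189,72,42,1],[0.521,-0.025,0.091,-189,72,42,1],[0.521,-0.025,0.091,-189,72,42,1]],
  ],
)

```text
t: 8.25
tcp_pos: [0.5709, 0.0516, 0.2014]
eef_rot: [2.219, 2.223, 0.004]
contact_force: [-1.1, -0.3, -1.2]
finger_gap: 0.0137
grip_force: 30.0
```

Run:
```python
from h import *
Rt=Ro.from_matrix(np.array([[0,1,0],[1,0,0],[0,0,-1]]))
print(*rel(np.array([.5915,-.1435,.20]),Rt),np.round(sense()['joint_pos'],2),sense()['finger_gap'])
p,R=pose()
a=read_camera('side');K=camera_info('side')
for c in ('side','wrist','top'):
    im=read_camera(c);
    for f in (look_for,tip_of):print(c,[(np.round(R.inv().apply(np.array(d['at'])-p),4).tolist(),round(d['confidence'],2)) for d in f(c,'cassette') if np.linalg.norm(np.array(d['at'])-p)<.12])
# expected box overlay in side image
o=np.array([[-.05,-.007,.05],[.05,-.007,.05],[.05,-.007,-.04],[-.05,-.007,-.04],[-.05,.007,.05],[.05,.007,.05],[.05,.007,-.04],[-.05,.007,-.04]])
P=p+R.apply(o);ci=K
u=cv2.projectPoints(P,np.array(ci['rvec']),np.array(ci['tvec']),np.array([[ci['fx'],0,ci['cx']],[0,ci['fy'],ci['cy']],[0,0,1]]),None)[0][:,0]
x0,y0=(u.mean(0)-[50,38]).astype(int);f=6
b=cv2.resize(a[y0:y0+75,x0:x0+100,::-1],None,fx=f,fy=f,interpolation=cv2.INTER_CUBIC);
for i,j in ((0,1),(1,2),(2,3),(3,0),(4,5),(5,6),(6,7),(7,4),(0,4),(1,5),(2,6),(3,7)):
    q=((u[[i,j]]-[x0,y0]+.5)*f).round().astype(int);cv2.line(b,tuple(map(int,q[0])),tuple(map(int,q[1])),(0,0,255),1)
cv2.imwrite('pics/hand.png',b)
```

```text
[ 0.0026 -0.001   0.0018] [-195.1   20.3    1.3] [ 0.24  0.19 -0.43  1.67  0.08  1.3  -0.2 ] 0.013725436902188894
side [([0.0441, -0.0003, -0.0175], 0.71)]
side [([-0.0022, 0.0002, 0.048], 0.96)]
wrist [([0.0287, -0.0044, -0.0453], 0.66)]
wrist [([-0.0011, 0.0007, 0.048], 0.81)]
top []
top []
```

View pics/hand.png

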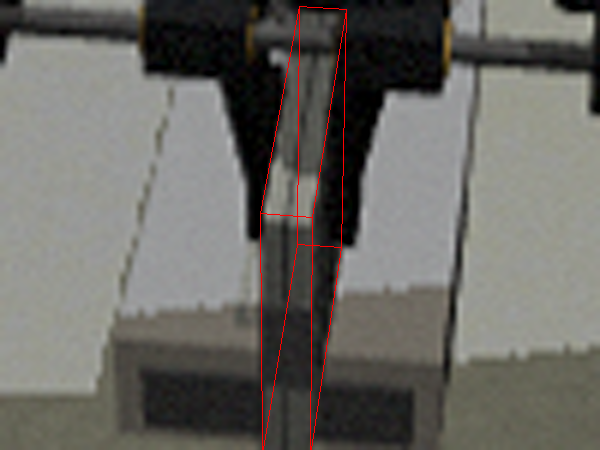

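In the crop the cassette hangs upright and matches the drawn box. Its end face is at (287,220), with an offset of about 1.5 mm. Next I'll hover over the slot.

Call:
apply_moves(
  commands=[
    [[0.0026,-0.001,0.002,-194,20,1,1],[0.0026,-0.001,0.002,-194,20,1,1],[0.0026,-0.001,0.002,-194,20,1,1],[0.0026,-0.001,0.002,-194,20,1,1],[0.0026,-0.001,0.002,-194,20,1,1],[0.0026,-0.001,0.002,-194,20,40,1],[0.0026,-0.001,0.002,-194,20,80,1],[0.0026,-0.001,0.002,-194,20,90,1],[0.0026,-0.001,0.002,-194,20,90,1],[0.0026,-0.001,0.002,-194,20,90,1]],
  ],
)

```text
t: 9.75
tcp_pos: [0.5922, -0.1442, 0.1128]
eef_rot: [2.223, 2.217, 0.001]
contact_force: [-0.2, -0.5, -1.4]
finger_gap: 0.0138
grip_force: 30.0
```

```bash
cat > hov.py <<'E'
from h import *
import sys
Rt=Ro.from_matrix(np.array([[0,1,0],[1,0,0],[0,0,-1]]))
print(*rel(np.array([.5915,-.142,.064]),Rt),np.round(sense()['contact_force'],1))
E
python3 hov.py; python3 w.py hov1 dock slot_mouth dial_grip cassette
python3 - <<'E'
from h import *
d=np.load('hov1.npz');im=d['im'];K,T=wcam(d['p'],Ro.from_rotvec(d['R']))
cx,cy=.5915,-.1435
b=cv2.resize(im[:,:,::-1],None,fx=3,fy=3,interpolation=cv2.INTER_CUBIC)
for a,l in ((9,54),(12,57)):
    P=np.array([[cx-a/1e3,cy-l/1e3,.047],[cx+a/1e3,cy-l/1e3,.047],[cx+a/1e3,cy+l/1e3,.047],[cx-a/1e3,cy+l/1e3,.047]])
    cv2.polylines(b,[((proj(K,T,P)+.5)*3).round().astype(int)],True,(0,0,255),1)
for dx in (-.0605+.0005,.06):
    P=np.array([[cx+dx,-.18,.047],[cx+dx,-.07,.047]]);cv2.polylines(b,[((proj(K,T,P)+.5)*3).round().astype(int)],False,(0,0,255),1)
cv2.imwrite('pics/hovc.png',b[0:600,380:1180])
E
```

```text
[ 0.0018  0.0012 -0.0027] [ 2.3 -0.8 48.8] [-0.2 -0.5 -1.4]
9.8 [ 0.59223063 -0.14420213  0.11281876] [2.22293012e+00 2.21699571e+00 6.52172703e-04] [ 0.44  0.32 -0.3   1.68  0.1   1.15  0.11]
dock [([0.5885, -0.1109, 0.0481], 0.59)]
dock [([0.7694, -0.1827, 0.0023], 0.73)]
slot_mouth [([0.5915, -0.1119, 0.0433], 0.87)]
slot_mouth []
dial_grip [([0.5918, -0.1102, 0.0443], 0.68)]
dial_grip []
cassette [([0.5903, -0.1141, 0.1567], 0.62)]
cassette [([0.5915, -0.1446, 0.0669], 0.72)]
```

View pics/hovc.png

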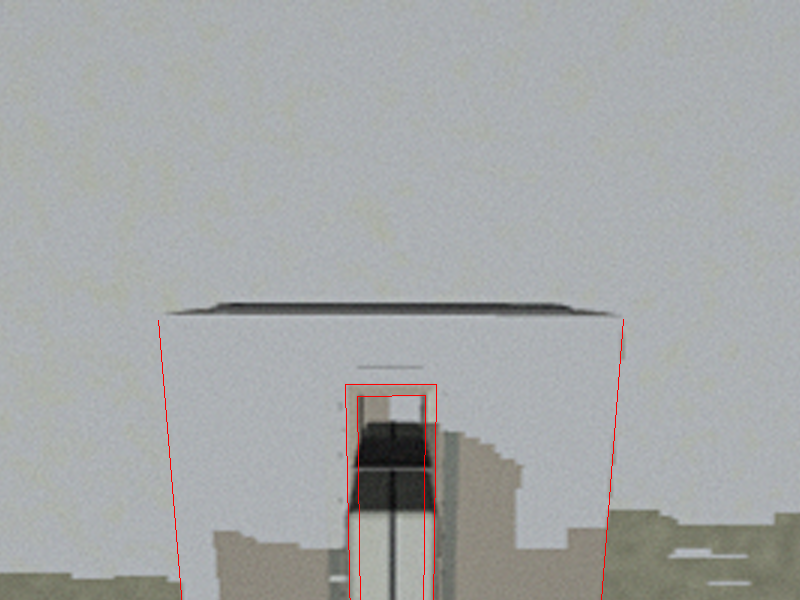

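The drawn slot model falls on the real mouth, whose end is at (392,396). The cassette is centred on it, with its lower end at (392,430). I'll lower it in slow steps.

Call:
apply_moves(
  commands=[
    [[0.002,0.001,-0.003,2.3,-0.8,0,1],[0.002,0.001,-0.003,2.3,-0.8,5,1],[0.002,0.001,-0.003,2.3,-0.8,10,1],[0.002,0.001,-0.003,2.3,-0.8,15,1],[0.002,0.001,-0.003,2.3,-0.8,20,1],[0.002,0.001,-0.003,2.3,-0.8,24,1],[0.002,0.001,-0.003,2.3,-0.8,28,1],[0.002,0.001,-0.003,2.3,-0.8,32,1],[0.002,0.001,-0.003,2.3,-0.8,32,1]],
  ],
)

```text
t: 11.1
tcp_pos: [0.5904, -0.1418, 0.0783]
eef_rot: [-2.22, -2.22, 0.002]
contact_force: [1.3, 0.1, -3.1]
finger_gap: 0.0138
grip_force: 30.0
```

```bash
python3 hov.py
```

```text
[-0.0023 -0.0006 -0.    ] [-0.2  1.1 14.3] [ 1.3  0.1 -3.1]
```

Call:
apply_moves(
  commands=[
    [[0,0,0,0,0.5,4,1],[0,0,0,0,0.5,7,1],[0,0,0,0,0.5,10,1],[0,0,0,0,0.5,12,1],[0,0,0,0,0.5,13,1],[0,0,0,0,0.5,13,1]],
  ],
)

```text
t: 11.7
tcp_pos: [0.5905, -0.1419, 0.0659]
eef_rot: [-2.22, -2.22, 0.003]
contact_force: [1.6, 0.5, -2.0]
finger_gap: 0.0138
grip_force: 30.0
```

```bash
python3 hov.py
```

```text
[-0.0029 -0.0003  0.0001] [-0.1  1.   1.9] [ 1.6  0.5 -2. ]
```

Call:
apply_moves(
  commands=[
    [[0,0,0,0,0.5,1,1],[0,0,0,0,0.5,2,1],[0,0,0,0,0.5,3,1],[0,0,0,0,0.5,3,1]],
  ],
)

```text
t: 12.1
tcp_pos: [0.5909, -0.1421, 0.0643]
eef_rot: [-2.22, -2.22, 0.004]
contact_force: [-1.9, 0.4, 5.6]
finger_gap: 0.0138
grip_force: 30.0
```

It is on the floor: the force went from -2 to +5.6 N at the expected height. Now I'll release and retreat straight up.

Call:
apply_moves(
  commands=[
    [[0,0,0,0,0,0,0.4],[0,0,0,0,0,0,0],[0,0,0,0,0,0,-0.2],[0,0,0,0,0,0,-0.2],[0,0,0,0,0,0,-0.2],[0,0,0,0,0,-20,-0.2],[0,0,0,0,0,-60,-0.2],[0,0,0,0,0,-120,-0.2],[0,0,0,0,0,-120,-0.2],[0,0,0,0,0,-120,-0.2]],
  ],
)

```text
t: 13.1
tcp_pos: [0.5931, -0.1422, 0.1858]
eef_rot: [2.219, 2.22, 0.002]
contact_force: [0.5, 0.5, -0.4]
finger_gap: 0.0521
grip_force: 0.0
```

```bash
python3 w.py after cassette dial_grip
python3 - <<'E'
from h import *
for c in('side','top'):
    im=read_camera(c)
    for q in ('cassette','dial_grip'): print(c,q,[(np.round(d['at'],4).tolist(),round(d['confidence'],2)) for d in tip_of(c,q)])
    if c=='top': np.save('top1.npy',im)
ci=camera_info('side')
E
```

```text
13.15 [ 0.59313534 -0.14222885  0.18584583] [2.21947227e+00 2.21968722e+00 1.58137613e-03] [ 0.45  0.27 -0.3   1.6   0.08  1.28  0.13]
cassette [([0.5909, -0.1314, 0.1068], 0.81)]
cassette [([0.5917, -0.1425, 0.0179], 0.89), ([0.5891, -0.1427, 0.0481], 0.69)]
dial_grip [([0.5894, -0.2881, 0.0708], 0.62)]
dial_grip [([0.5894, -0.2927, 0.091], 0.79)]
side cassette [([0.3169, 0.1349, 0.0116], 0.85), ([0.7045, 0.2663, 0.0108], 0.71), ([0.5911, -0.1433, 0.0135], 0.64)]
side dial_grip [([0.5894, -0.2936, 0.0928], 0.57)]
top cassette [([0.7074, 0.2632, 0.0022], 0.83), ([0.5927, -0.1424, 0.0154], 0.67), ([0.3143, 0.1364, 0.0085], 0.65)]
top dial_grip [([0.7776, -0.0281, -0.0028], 0.26)]
```

View pics/after.png

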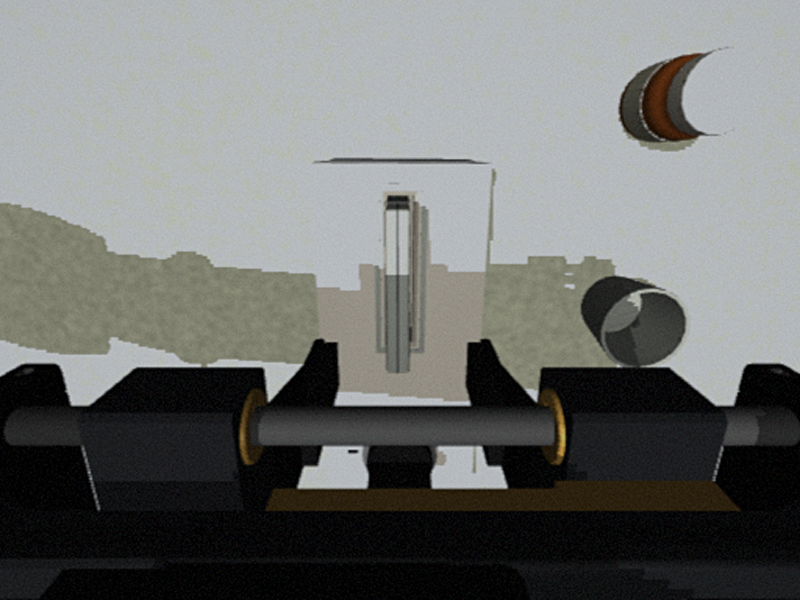

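The cassette stands in the slot at (397,290), upright between the walls, and all three cameras agree within 2 mm. The dial is at (400,470). Now I'll move above it with the fingers turned 90°.

```bash
cat > dial.py <<'E'
from h import *
import sys
a=float(sys.argv[1]);z=float(sys.argv[2])
Rt=Ro.from_euler('z',np.pi/2-a)*Ro.from_matrix(np.array([[0,1,0],[1,0,0],[0,0,-1]]))
print(*rel(np.array([.591,-.2935,z]),Rt),np.round(sense()['joint_pos'],2))
E
python3 dial.py 0 .17
```

```text
[-0.0022 -0.0031 -1.5707] [-151.6   -0.2   12.5] [ 0.45  0.27 -0.3   1.6   0.08  1.28  0.13]
```

Call:
apply_moves(
  commands=[
    [[0,0,-1.57,-152,0,12,-0.2],[0,0,-1.57,-152,0,12,-0.2],[0,0,-1.57,-152,0,12,-0.2],[0,0,-1.57,-152,0,12,-0.2],[0,0,-1.57,-152,0,12,-0.2],[0,0,-1.57,-152,0,12,-0.2],[0,0,-1.57,-152,0,12,-0.2],[0,0,-1.57,-152,0,12,-0.2],[0,0,-1.57,-152,0,12,-0.2],[0,0,-1.57,-152,0,12,-0.2],[0,0,-1.57,-152,0,12,-0.2],[0,0,-1.57,-152,0,12,-0.2]],
  ],
)

```text
t: 14.85
tcp_pos: [0.5914, -0.2941, 0.1709]
eef_rot: [-0.001, -3.139, -0.001]
contact_force: [-0.1, 0.9, 0.1]
finger_gap: 0.0523
grip_force: 0.0
```

```bash
python3 dial.py 0 .076; python3 w.py dial1 dial_grip
```

```text
[ 0.0005 -0.0026 -0.0008] [ 0.1  0.6 94.9] [ 0.77  0.41 -0.46  1.48  0.18  1.3   1.87]
14.9 [ 0.59138799 -0.29411828  0.17090677] [-1.30923224e-03 -3.13897547e+00 -8.09514324e-04] [ 0.77  0.41 -0.46  1.48  0.18  1.3   1.86]
dial_grip [([0.5846, -0.2892, 0.0653], 0.67)]
dial_grip [([0.5898, -0.2941, 0.0904], 0.82)]
```

View pics/dial1.png

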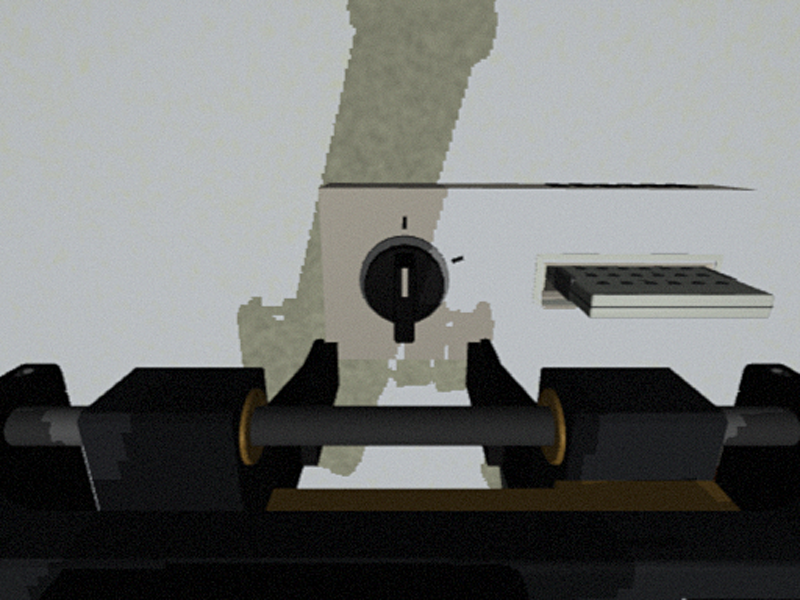

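The bar is at (404,290), midway between the fingertips (331 and 475) and in line with them. The cassette still stands in the slot at (650,290). I'll go down and grip. By my count I have now viewed 11 pictures, one over the limit of 10, so I'll use numbers only from here.

Call:
apply_moves(
  commands=[
    [[0,0,0,0,0.5,40,-0.2],[0,0,0,0,0.5,75,-0.2],[0,0,0,0,0.5,94,-0.2],[0,0,0,0,0.5,94,-0.2],[0,0,0,0,0.5,94,-0.2],[0,0,0,0,0.5,94,0.4],[0,0,0,0,0.5,94,1],[0,0,0,0,0.5,94,1],[0,0,0,0,0.5,94,1],[0,0,0,0,0.5,94,1]],
  ],
  squeeze=40,
)

```text
t: 16.0
tcp_pos: [0.5913, -0.2936, 0.0774]
eef_rot: [-0.001, -3.139, 0.0]
contact_force: [-0.4, -0.1, 0.1]
finger_gap: 0.0199
grip_force: 0.0
```

Call:
apply_moves(
  commands=[
    [[0,0,0,0,0,0,1],[0,0,0,0,0,0,1],[0,0,0,0,0,0,1],[0,0,0,0,0,2,1],[0,0,0,0,0,4,1],[0,0,0,0,0,6,1],[0,0,0,0,0,7,1],[0,0,0,0,0,7,1],[0,0,0,0,0,7,1]],
  ],
  squeeze=40,
)

```text
t: 16.9
tcp_pos: [0.5913, -0.293, 0.0711]
eef_rot: [-0.001, -3.139, -0.001]
contact_force: [-3.1, 2.6, 7.7]
finger_gap: 0.0118
grip_force: 40.0
```

It is pressed about 6 mm at 7.7 N. Now I'll turn it clockwise while holding it in.

Call:
apply_moves(
  commands=[
    [[0,0,0,0,0,1,1],[0,0,0.12,0,0,1,1],[0,0,0.24,0,0,1,1],[0,0,0.36,0,0,1,1],[0,0,0.48,0,0,1,1],[0,0,0.6,0,0,1,1],[0,0,0.72,0,0,1,1],[0,0,0.84,0,0,1,1],[0,0,0.96,0,0,1,1],[0,0,1.08,0,0,1,1],[0,0,1.16,0,0,1,1],[0,0,1.2,0,0,1,1]],
  ],
)

```text
t: 18.1
tcp_pos: [0.5914, -0.2928, 0.071]
eef_rot: [-1.776, -2.589, 0.002]
contact_force: [-4.8, 3.8, 12.6]
finger_gap: 0.0117
grip_force: 40.0
```

```bash
python3 dial.py 1.2 .0704; python3 -c "
from h import *
s=sense();print(np.round(s['ft_torque'],2),np.round(s['contact_force'],1))"
```

```text
[-0.0021 -0.0012 -0.0026] [-0.5 -0.6  0.6] [ 0.59  0.46 -0.22  1.58  0.11  1.11  0.71]
[1.   1.03 0.09] [-4.8  3.8 12.6]
```

Call:
apply_moves(
  commands=[
    [[0,0,0.02,0,0,0,1],[0,0,0.02,0,0,0,1],[0,0,0,0,0,-3,1],[0,0,0,0,0,-4,0.5],[0,0,0,0,0,-4,0.2],[0,0,0,0,0,-4,-0.2],[0,0,0,0,0,-4,-0.2],[0,0,0,0,0,-4,-0.2],[0,0,0,0,0,-50,-0.2],[0,0,0,0,0,-100,-0.2],[0,0,0,0,0,-130,-0.2],[0,0,0,0,0,-130,-0.2]],
  ],
)

```text
t: 19.3
tcp_pos: [0.5945, -0.2948, 0.2054]
eef_rot: [1.77, 2.585, 0.0]
contact_force: [-0.1, 0.5, -0.0]
finger_gap: 0.0521
grip_force: 0.0
```

```bash
cat > chk.py <<'E'
from h import *
print(sense()['t'],np.round(sense()['contact_force'],1))
for c in('side','wrist','top'):
    p,R=pose();im=read_camera(c);
    if c=='wrist': np.savez('end.npz',p=p,R=R.as_rotvec(),im=im)
    for q in ('cassette','dial_grip','jar','cup','carton'): print(c,q,[(np.round(d['at'],3).tolist(),round(d['confidence'],2)) for d in tip_of(c,q)])
d=np.load('end.npz');K,T=wcam(d['p'],Ro.from_rotvec(d['R']));g=cv2.cvtColor(d['im'],cv2.COLOR_RGB2GRAY)
# bar's top: light mark / bar direction: rectify the plane at the bar's top (z=.102), +x up, +y left
n=33;xs=.591+np.linspace(.032,-.032,n);ys=-.2935+np.linspace(.032,-.032,n)
P=np.array([[x,y,.102] for x in xs for y in ys]);u=proj(K,T,P).astype(np.float32).reshape(n,n,2)
r=cv2.remap(g,u,None,cv2.INTER_LINEAR)
for row in r[::2]: print(''.join('#' if v<25 else '+' if v<60 else '.' if v<130 else ' ' for v in row))
E
python3 chk.py
```

```text
19.3 [-0.1  0.5 -0. ]
side cassette [([0.591, -0.144, 0.016], 0.86), ([0.703, 0.267, 0.009], 0.77), ([0.312, 0.136, 0.01], 0.64), ([0.593, -0.143, 0.047], 0.27)]
side dial_grip [([0.589, -0.295, 0.088], 0.7)]
side jar [([0.777, -0.032, -0.001], 0.69)]
side cup [([0.77, -0.182, -0.002], 0.63)]
side carton [([0.774, 0.143, -0.002], 0.64)]
wrist cassette [([0.586, -0.14, 0.016], 0.94)]
wrist dial_grip [([0.591, -0.292, 0.092], 0.71)]
wrist jar [([0.778, -0.027, -0.0], 0.92)]
wrist cup [([0.77, -0.182, 0.003], 0.83), ([0.59, -0.143, 0.019], 0.51)]
wrist carton []
top cassette [([0.708, 0.262, 0.004], 0.84), ([0.316, 0.137, 0.01], 0.79), ([0.592, -0.141, 0.016], 0.73)]
top dial_grip [([0.592, -0.294, 0.09], 0.66)]
top jar [([0.774, -0.029, -0.002], 0.79)]
top cup [([0.768, -0.186, -0.002], 0.64)]
top carton [([0.775, 0.14, -0.001], 0.57)]
                                 
                                 
                                 
        ....                     
    ..+########+..               
 ..+###############.   .++       
..#+######################+      
.#+########################.     
########################+.       
########+.   .########+          
######. .+############.          
+#####################.          
.+###################.           
+..################+.            
 ....+##########+..              
    ............
```

The bar now points about 70° clockwise of its start and has sprung up. The cassette is seated with its bottom at about 16 mm, and the bystanders are where they were. I'll hand in.

```bash
python3 -c "
from workcell import *
print(sign_off())"
```

```text
the job is handed in; nothing more can be done
None
```

The cassette stands fully down in the dock slot and the dial is turned to its stop and back up; the job was handed in at 19.3 s without a verdict shown, and I viewed 11 pictures against the limit of 10.

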